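Press the repair plug home and start the glue timer

ROBOT

A 7-joint arm with a two-finger parallel gripper is mounted at the origin on the work surface. World frame = base frame: x ahead of the robot, y to its left, z up, the work surface at z = 0. Lengths are in mm, angles in rad, forces in N, time in s.
With the tool pointing down it reaches from about 425 to 1025 mm from the base axis. Payload 9.4 kg.
Tool frame: the origin (TCP) lies midway between the tips of the shut fingers; the grasp point (between the pads) lies 19 mm behind it (bot.hold_point_z is the distance from the TCP to the grasp point, in mm); z points along the fingers, x is the direction in which the jaws open and shut, and the axes are right-handed (so a half turn about z gives the same grasp; the last joint's range is limited). The gripper opens to 85 mm and grips with 20 to 120 N. Pads are 22 mm wide; open, the fingers measure 114 mm over their backs; the gripper's body (76 mm by 85 mm) begins 54 mm behind the grasp point. The pads swing forward as they close: fully open they stand 13 mm farther back than shut.
Start: joints at [-1.337, 0.599, -0.003, 1.599, 0.002, 0.943, -0.08], TCP at [221.724, 690.263, 231.275] pointing down, gripper open.
Joint ranges: [-2.57, 2.57], [-0.35, 1.97], [-1.29, 1.29], [0.11, 2.56], [-1.05, 4.19], [0.11, 1.86], [-2.63, 2.63]. Speed limits (rad/s): [2.22, 2.22, 3.01, 3.01, 3.14, 3.14, 3.14].

INTERFACE

Orientations are given as [roll, pitch, yaw] about the fixed x, y, z axes, in that order (R = Rz(yaw) Ry(pitch) Rx(roll)).
In Python, from plant import bot gives the robot as it stands. The module is installed in compiled form; this text tells all that it offers.
- The arm moves only by the shell command python3 -m creep 'ROWS' [FORCE]. ROWS is JSON, a list that holds one entry, the list of rows, each a list of 7 numbers: the turn, a rotation vector about the tool's x, y, z in degrees, then the shift along the tool's x, y, z in mm, then the opening, from 0 (shut) to 1 (fully open). A call has exactly 8 rows; each row shifts and turns the pose as measured when the row begins, along the tool's axes as they then stand; what a row does not reach is not made up. A row lasts 1/8 s, in which the tool goes at most 62.5 mm and 10.7 degrees, less where a joint would pass 70% of its speed; a pose out of reach is approached as far as the arm can. A call is refused whole if a number of a shift passes 62.5 or a number of a turn 10.7, either way. A call with a gripper value outside its range is refused whole. The fingers move at their own pace and stop on an object; FORCE is the grip in N (left out, the last holds). Time passes only in rows, so rows that do not move let the fingers close, or fill a call up. It gives the time, the measured TCP pose, the force and the opening at its end, in the units of the state.
- bot.state(): the state, without advancing time (a new reading comes with each control period).
- bot.camera(name): name is "side" or "top"; returns (picture, depth): 420x560x3 uint8, red, green, blue; 420x560 float32, mm along the optical axis (not along the pixel's ray), 0 where there is no reading.
- bot.camera_info(name): a dict with "camera_matrix" (3x3 intrinsics, pixels), "position" and "rotation" of the camera in the world. Camera axes: x right, y down, z forward; pixel columns grow to the right and rows downward; lengths in mm; the calibration is good to about 2 mm. A picture is of the moment at which its call begins. camera_info takes no time and is no camera call.
- bot.job_done(): hands the job in, once; it reports no verdict.
The state is a dict: "time": time; "joints": joint angles; "joint_vel": joint speeds; "joint_torque": joint torques, N m; "ee_pos": TCP position; "orientation": TCP orientation; "force": force on the tool from outside, world axes, zero at the start; "torque": the same for the moment, N m; "gripper_width": finger opening in mm.
Only numpy, scipy, OpenCV 4.12 (cv2) and the standard library are available. Lean on these libraries where they do the work, as an engineer would, in place of code of your own. Each camera call takes 0.05 s, during which the arm holds its last target.

TASK

With the fingertips, gently press the square wooden plug down until it is flush with its seat in the old panel, then press the long bar key of the bench timer fully and let go, to start timing the glue. Do not touch the other plugs or press the round keys of the timer, leave everything that lies about where it is, and pick nothing up.

Things in the scene. Friction and masses are not known exactly. Their poses are not given: they have to be found in the camera images.
- panel: Old wooden panel lying flat and fixed, 260 (x) x 360 (y) x 30 mm thick, with an 8 mm raised moulding round its edge. Origin: centre of its underside, z up. Four pale wooden seats, 62 mm square, are let into it at (+-65, +-105) mm from its centre in its own axes, their tops 32 mm above the table; in each stands one plug, in any order.
- square_plug_top (a point): Centre of the top face of the square wooden plug, 34 x 34 mm, its sides parallel to the panel's. It stands 6 to 10 mm proud of its seat and slides straight down with a steady friction of about 4 N to a firm stop when flush with the seat (top then 32 mm above the table). It stays where it is left.
- square_plug (a joint): How far the square plug is pushed in, m: 0 is 10 mm proud, 0.010 is flush against its stop; starts at 0 to 0.004. Negative means pulled out.
- bar_key_top (a point): Centre of the top of the timer's start key, the only long bar-shaped one: 24 mm (timer's x) x 56 mm (timer's y), 32 mm above the table and 6 mm above the timer's case, on the side nearest the robot. A sprung key: travel 4 mm, about 1 N to begin and 4 N fully down; it comes up when let go.
- bar_key (a joint): How far the bar key is pressed, m: 0 up, 0.004 fully down.
- timer: Flat white bench timer, fixed to the table: 130 (x) x 90 (y) x 26 mm. Origin: centre of its underside. Bar key 40 mm from the centre towards -x (the robot), two small round keys 10 mm towards +x at 25 mm either side, dark blank screen beyond them.
- left_key_top (a point): Centre of the top of the timer's left round key, 14 mm across, 32 mm above the table, 4 mm travel. Leave alone.
- left_key (a joint): How far the left round key is pressed, m.
- right_key_top (a point): The same for the right round key. Leave alone.
- right_key (a joint): How far the right round key is pressed, m.
- round_plug_top (a point): Centre of the top of the round plug, 38 mm across, 6 to 10 mm proud of its seat. Leave alone.
- oblong_plug_top (a point): Centre of the top of the oblong plug, 18 x 50 mm, 6 to 10 mm proud. Leave alone.
- cross_plug_top (a point): Centre of the top of the cross-shaped plug, 46 mm across with arms 14 mm wide, 6 to 10 mm proud. Leave alone.
- square_plug_seat: Pale square seat, 62 x 62 mm, fixed in the panel, that holds the square plug. Origin: centre of its underside, 6 mm below its top; carries the plug.
- round_plug: The round plug itself; origin at the centre of its top face.
- oblong_plug: The oblong plug itself; origin at the centre of its top face.
- cross_plug: The cross-shaped plug itself; origin at the centre of its top face.
- glue_jar: Loose closed white jar, 42 mm across, 50 mm tall, standing on the panel between two plugs. Origin: centre of its underside.
- weight: Loose brass weight with a small knob, 38 mm across, 44 mm tall, standing on the panel between two plugs. Origin: centre of its underside.
- sanding_block: Loose cork block, 36 x 50 x 24 mm, lying near the middle of the panel. Origin: centre of its underside.
- brush: Loose brush lying on the table to the left of the panel.
- spatula: Loose spatula, 200 mm long, lying on the table beyond the panel.
- tape_roll: Loose roll of paper tape, 90 mm across, 24 mm high, on the table beyond the timer.
- cup: Loose white cup, 72 mm across, 85 mm tall, on the table to the left of the panel.
Mind the look-alikes: they are no part of the job. Leave any blue look-alike of the timer alone.

How it is judged:
By the outcome, as a careful person would: the job done as asked, in the order asked, and still so for the second after the job is handed in, with the robot touching nothing.
It also fails if it takes over 42 s, if anything falls off the work surface, if the arm or the gripper's body presses on something with over 40 N, if the wrist force passes 120 N, or if a joint passes its speed limit or range.

## Working session

There is one attempt and no reset: what is moved stays moved. The work goes in short steps, Python scripts to look and compute and a shell command to move; the robot and the scene stay as the last step left them, time stands still between calls to the robot, and variables do not carry over. Pictures are saved under pics/ and viewed, and the job is handed in when it is done.

```bash
mkdir -p pics; python3 - <<'E'
from plant import bot
import cv2,numpy as np
for n in("top","side"):
    p,d=bot.camera(n); cv2.imwrite(f"pics/{n}0.png",p[:,:,::-1]); np.savez(f"{n}0.npz",p=p,d=d)
    i=bot.camera_info(n); print(n,i)
s=bot.state(); print({k:s[k] for k in("time","ee_pos","orientation","force","gripper_width")})
E
```

```text
top {'camera_matrix': array([[505.54415804,   0.        , 273.62384787],
       [  0.        , 505.54415804, 214.34320529],
       [  0.        ,   0.        ,   1.        ]]), 'position': array([ 430.9264189 ,   35.41278346, 1270.94614813]), 'rotation': array([-3.0228443 ,  0.01801145, -1.55687831])}
side {'camera_matrix': array([[423.43178468,   0.        , 278.09761802],
       [  0.        , 423.43178468, 205.62325047],
       [  0.        ,   0.        ,   1.        ]]), 'position': array([533.67128446, 761.35334663, 839.16255727]), 'rotation': array([-2.39518713e+00,  5.94566686e-04, -3.11266727e+00])}
{'time': 0.1, 'ee_pos': array([221.64176363, 689.84882868, 230.48423357]), 'orientation': array([3.14143441e+00, 1.41100118e-03, 1.25999963e+00]), 'force': array([-0.35731535, -0.14748555,  0.75781038]), 'gripper_width': 85.43332269487166}
```

View pics/top0.png

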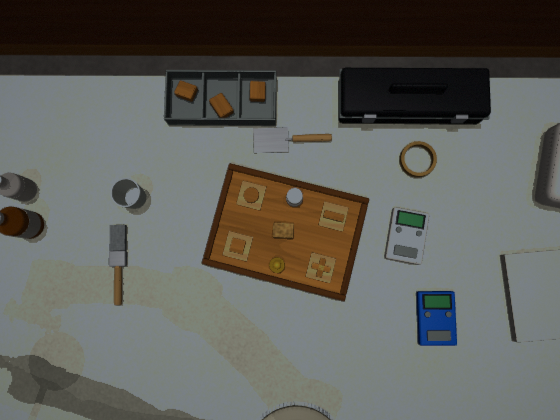

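View pics/side0.png

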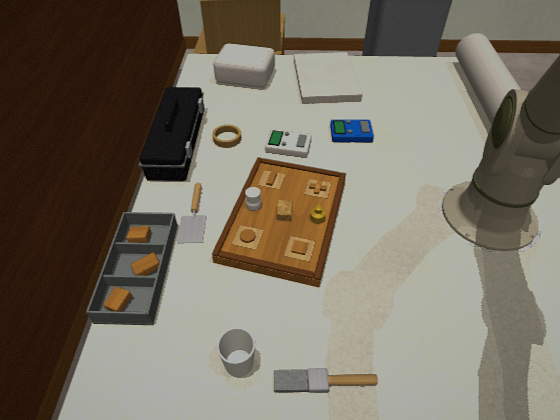

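The top view shows the panel in the middle, with its candidate plugs: round (251,195), square (237,245), oblong (333,215), cross (320,267). The loose cork block at (283,230) is also squarish. The white timer is at (407,236) with its bar key at (405,252). The blue look-alike's bar is at (439,337). I choose the square plug at (237,245) and the white timer's bar at (405,252), and check both in one crop.

```bash
cat > h.py <<'E'
import numpy as np
from scipy.spatial.transform import Rotation as R
from plant import bot
def ray(n,uv,z):
    i=bot.camera_info(n);K=i["camera_matrix"];M=R.from_euler("xyz",i["rotation"]).as_matrix() if np.shape(i["rotation"])==(3,) else i["rotation"]
    d=M@np.linalg.inv(K)@np.array([uv[0],uv[1],1.]);p=i["position"];return p+d*(z-p[2])/d[2]
def proj(n,P):
    i=bot.camera_info(n);K=i["camera_matrix"];M=R.from_euler("xyz",i["rotation"]).as_matrix()
    q=K@(M.T@(np.array(P)-i["position"]));return q[:2]/q[2]
E
python3 - <<'E'
import cv2,numpy as np
from h import *
t=np.load("top0.npz")["p"][:,:,::-1]; s=np.load("side0.npz")["p"][:,:,::-1]
f=lambda im,x,y,w=30:cv2.resize(im[y-w:y+w,x-w:x+w],(390,290) if 0 else (290,290),interpolation=cv2.INTER_CUBIC)
cv2.imwrite("pics/crop.png",np.vstack([np.hstack([f(t,237,245),f(t,406,240)]),np.hstack([f(s,300,248),f(s,290,142)])]))
for n,uv,z in[("top",(237,245),40),("side",(300,248),40),("top",(405,252),32),("side",(302,142),32)]:print(n,ray(n,uv,z))
E
```

```text
top [501.17225438 147.88283408  40.        ]
side [500.0808394  156.82827777  40.        ]
top [ 489.85995202 -261.48020559   32.        ]
side [ 491.25132875 -248.14276411   32.        ]
```

View pics/crop.png

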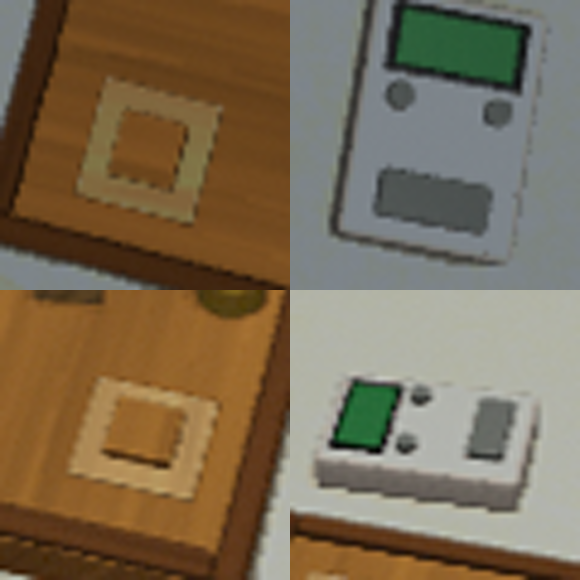

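The crop confirms both choices: a square plug in its seat, and a long grey bar on the white timer with the two round keys behind it. The views disagree by about 10 mm at my rough pixels, so I'll refine with contours.

```bash
cat > m.py <<'E'
import cv2,numpy as np,sys
from h import *
tag=sys.argv[1] if len(sys.argv)>1 else "0"
seeds={"top":{"sq":(237,245),"rd":(251,195),"ob":(333,215),"cr":(320,267)},"side":{"sq":(300,248),"rd":(248,237),"ob":(271,180),"cr":(318,188)}}
for n in("top","side"):
    z=np.load(f"{n}{tag}.npz");p=z["p"];D=z["d"]
    hsv=cv2.cvtColor(p,cv2.COLOR_RGB2HSV)
    for k,(x,y) in seeds[n].items():
        w=22;sub=hsv[y-w:y+w,x-w:x+w]
        S=sub[...,1].astype(np.uint8)
        th,m=cv2.threshold(S,0,255,cv2.THRESH_BINARY_INV+cv2.THRESH_OTSU)
        c,_=cv2.findContours(m,cv2.RETR_EXTERNAL,cv2.CHAIN_APPROX_NONE)
        c=[q for q in c if cv2.pointPolygonTest(cv2.convexHull(q),(w,w),False)>=0]
        if not c: print(n,k,"none",th);continue
        c=max(c,key=cv2.contourArea);r=cv2.minAreaRect(c);h=cv2.moments(cv2.convexHull(c))
        u=x-w+h["m10"]/h["m00"];v=y-w+h["m01"]/h["m00"]
        print(n,k,"seat px",round(u,1),round(v,1),"size",np.round(r[1],1),round(r[2]),ray(n,(u,v),32).round(1))
    # bar key: grey dark region on white
    g=cv2.cvtColor(p,cv2.COLOR_RGB2GRAY);x,y={"top":(405,251),"side":(301,141)}[n];w=9 if n=="side" else 18
    sub=g[y-w:y+w,x-w:x+w];th,m=cv2.threshold(sub,0,255,cv2.THRESH_BINARY_INV+cv2.THRESH_OTSU)
    N,l,st,ce=cv2.connectedComponentsWithStats(m);i=l[w,w];u,v=x-w+ce[i][0],y-w+ce[i][1]
    print(n,"key",round(u,1),round(v,1),st[i],ray(n,(u,v),32).round(1))
    for nm,(a,b) in(("plug",seeds[n]["sq"]),("key",(x,y))):
        print(n,nm,"depth-z",[round(float((lambda i,M:(i["position"]+M@np.linalg.inv(i["camera_matrix"])@np.array([a,b,1.])*D[b,a])[2])(bot.camera_info(n),R.from_euler("xyz",bot.camera_info(n)["rotation"]).as_matrix())),1)])
E
python3 m.py
```

```text
top sq seat px 237.4 245.6 size [25.2 25.7] 14 [500.2 147.7  32. ]
top rd seat px 250.9 195.1 size [25.  24.5] 14 [625.9 116.9  32. ]
top ob seat px 333.2 216.0 size [25.2 24.7] 14 [576.2 -86.9  32. ]
top cr seat px 320.5 267.4 size [25.5 25.2] 14 [449.9 -56.1  32. ]
top key 405.1 251.1 [  6  11  25  15 251] [ 492.1 -261.7   32. ]
top plug depth-z [41.6]
top key depth-z [32.7]
side sq seat px 299.3 248.3 size [26.9 21.6] 14 [501.4 151.8  32. ]
side rd seat px 247.3 236.8 size [27.9 20.7] 13 [627.6 120.6  32. ]
side ob none 89.0
side cr none 100.0
side key 301.3 140.6 [  4   2  11  14 108] [ 493.3 -254.8   32. ]
side plug depth-z [35.6]
side key depth-z [31.4]
```

```bash
python3 -m creep '[[[0,0,0,-42,42,0,0],[0,0,0,-42,42,0,0],[0,0,0,-42,42,0,0],[0,0,0,-42,42,0,0],[0,0,0,-42,42,0,0],[0,0,0,-42,42,0,0],[0,0,0,-42,42,0,0],[0,0,-4,-42,42,0,0]]]' 20
cat > go.py <<'E'
import sys,numpy as np
from h import *
x,y,z,yaw=map(float,sys.argv[1:5]);s=bot.state()
M=R.from_euler("xyz",s["orientation"])
D=M.inv().apply(np.array([x,y,z])-s["ee_pos"])
rv=(M.inv()*R.from_euler("xyz",[180,0,yaw],degrees=True)).as_rotvec(degrees=True)
print("t",s["time"],"pos",s["ee_pos"].round(1),"rpy",np.degrees(s["orientation"]).round(1),"F",s["force"].round(2),"w",round(s["gripper_width"],1))
print("tool shift",D.round(1),"turn",rv.round(1))
E
python3 go.py 500.8 149.5 90 76.2
```

```text
time: 1.1
ee_pos: [442.0, 258.7, 227.6]
orientation: [-3.14, 0.003, 1.34]
force: [1.1, 0.3, -0.2]
gripper_width: -0.1
t 1.1 pos [442.  258.7 227.6] rpy [-179.9    0.2   76.8] F [ 1.11  0.27 -0.25] w -0.1
tool shift [-92.4  82.5 137.8] turn [-0.1  0.2  0.6]
```

```bash
python3 -m creep '[[[0,0,0,-31,27,0,0],[0,0,0,-31,27,0,0],[0,0,0,-30,27,0,0],[0,0,0,0,0,35,0],[0,0,0,0,0,35,0],[0,0,0,0,0,35,0],[0,0,0,0,0,35,0],[0,0,0,0,0,0,0]]]'
python3 go.py 500.8 149.5 60 76.2
python3 - <<'E'
from h import *
import cv2
for n in("top","side"):
    p,d=bot.camera(n);np.savez(n+"1.npz",p=p,d=d)
    x,y=proj(n,[500,150,60]).astype(int)
    cv2.imwrite(f"pics/{n}1.png",cv2.resize(p[max(y-60,0):y+40,x-50:x+50,::-1],(580,580),interpolation=cv2.INTER_CUBIC)); print(n,x-50,y-60,proj(n,bot.state()["ee_pos"]))
a=cv2.imread("pics/top1.png");b=cv2.imread("pics/side1.png");cv2.imwrite("pics/b1.png",cv2.resize(np.hstack([a,b]),(800,400)))
E
```

```text
time: 2.1
ee_pos: [503.7, 139.4, 84.2]
orientation: [3.141, 0.004, 1.33]
force: [-0.1, 0.8, -0.1]
gripper_width: -0.2
t 2.1 pos [503.7 139.4  84.2] rpy [180.    0.2  76.2] F [-0.09  0.84 -0.08] w -0.2
tool shift [ 9.3 -5.2 24.1] turn [0.  0.2 0. ]
top 185 184 [238.80898496 242.51048303]
side 250 180 [298.52589886 229.8117049 ]
```

View pics/b1.png

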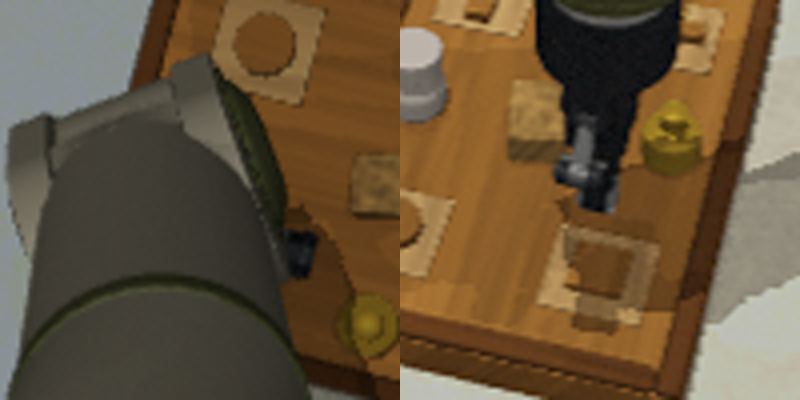

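Side crop: the shut tips are at about (299,232), a little above and right of the plug at (300,247), and everything is clear. The side camera reads about 4 mm too far in +y, which agrees with the top view. I'll centre over the plug, slightly above it.

```bash
python3 -m creep '[[[0,0,0,9,-5,0,0],[0,0,0,0,0,15,0],[0,0,0,0,0,15,0],[0,0,0,0,0,6,0],[0,0,0,0,0,0,0],[0,0,0,0,0,0,0],[0,0,0,0,0,0,0],[0,0,0,0,0,0,0]]]'
python3 go.py 500.8 149 32 76.2
python3 - <<'E'
from h import *
import cv2
p,d=bot.camera("side");cv2.imwrite("pics/side2.png",cv2.resize(p[190:280,250:350,::-1],(800,600),interpolation=cv2.INTER_CUBIC)); print(proj("side",bot.state()["ee_pos"]))
E
```

```text
time: 3.2
ee_pos: [504.2, 151.2, 51.3]
orientation: [3.134, -0.001, 1.33]
force: [-0.1, 0.3, 0.2]
gripper_width: -0.0
t 3.2 pos [504.2 151.2  51.3] rpy [ 1.795e+02 -1.000e-01  7.620e+01] F [-0.08  0.31  0.2 ] w -0.0
tool shift [-3.  -2.9 19.3] turn [ 0.5 -0.1 -0. ]
[298.42440843 243.0954212 ]
```

View pics/side2.png

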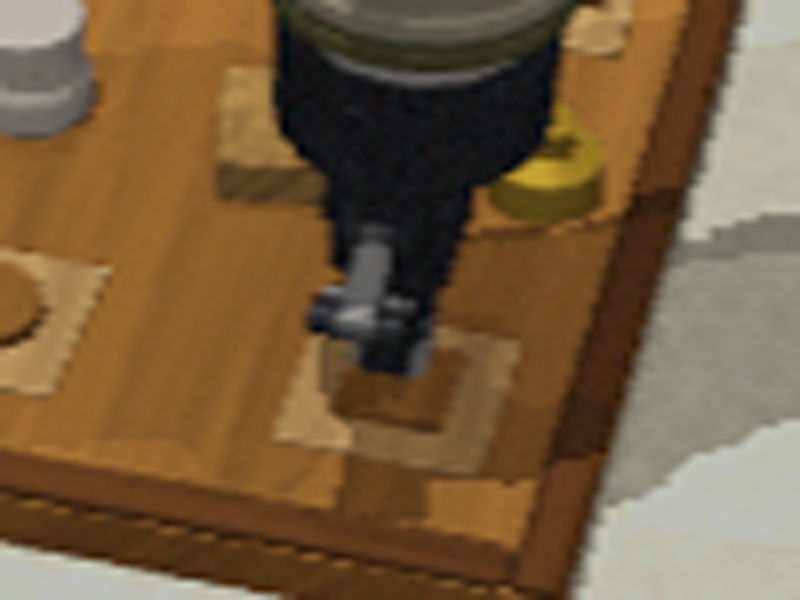

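Side crop: the tips hang just above the square plug, within its top, clear of the seat edges and the other things. Now I press, slowly.

```bash
python3 -m creep '[[[0.5,0,0,-3,-3,3,0],[0,0,0,0,0,3,0],[0,0,0,0,0,2,0],[0,0,0,0,0,2,0],[0,0,0,0,0,2,0],[0,0,0,0,0,2,0],[0,0,0,0,0,0,0],[0,0,0,0,0,0,0]]]'
python3 go.py 500.8 149 32 76.2
```

```text
time: 4.25
ee_pos: [500.4, 148.9, 36.6]
orientation: [-3.141, -0.001, 1.33]
force: [-0.5, 0.3, -0.3]
gripper_width: -0.1
t 4.25 pos [500.4 148.9  36.6] rpy [-1.799e+02 -1.000e-01  7.620e+01] F [-0.5   0.28 -0.28] w -0.1
tool shift [0.2 0.3 4.6] turn [-0.1 -0.1 -0. ]
```

```bash
python3 -m creep '[[[0,0,0,0,0,1,0],[0,0,0,0,0,1,0],[0,0,0,0,0,1,0],[0,0,0,0,0,1,0],[0,0,0,0,0,1,0],[0,0,0,0,0,1,0],[0,0,0,0,0,1,0],[0,0,0,0,0,1,0]]]'
python3 go.py 500.8 149 32 76.2
```

```text
time: 5.25
ee_pos: [500.5, 148.9, 32.2]
orientation: [3.141, -0.003, 1.33]
force: [-3.3, -0.6, 19.5]
gripper_width: -0.0
t 5.25 pos [500.5 148.9  32.2] rpy [179.9  -0.2  76.2] F [-3.29 -0.61 19.53] w -0.0
tool shift [0.2 0.3 0.2] turn [ 0.1 -0.2 -0. ]
```

The tip met a firm stop at z=32.2 mm with 19.5 N. I'll lift off and verify.

```bash
python3 -m creep '[[[0,0,0,0,0,-3,0],[0,0,0,0,0,-15,0],[0,0,0,0,0,-40,0],[0,0,0,0,0,-50,0],[0,0,0,-50,0,-20,0],[0,0,0,-55,0,0,0],[0,0,0,-55,0,0,0],[0,0,0,-55,0,0,0]]]'
python3 go.py 492.5 -258.5 130 77
python3 - <<'E'
from h import *
import cv2
out=[]
for n in("top","side"):
    p,d=bot.camera(n);np.savez(n+"3.npz",p=p,d=d)
    x,y=proj(n,[500,150,32]).astype(int)
    out.append(cv2.resize(p[y-30:y+30,x-30:x+30,::-1],(400,400),interpolation=cv2.INTER_CUBIC))
    i=bot.camera_info(n);M=R.from_euler("xyz",i["rotation"]).as_matrix();Ki=np.linalg.inv(i["camera_matrix"])
    z=lambda a,b:(i["position"]+M@Ki@np.array([a,b,1.])*d[b,a])[2]
    uc,vc={"top":(237,245),"side":(299,248)}[n]
    C=[z(uc+a,vc+b) for a in(-3,0,3) for b in(-3,0,3)]
    d0=np.load(n+"0.npz")["d"];do=d;d=d0;B=[z(uc+a,vc+b) for a in(-3,0,3) for b in(-3,0,3)]
    print(n,"plug z before",np.median(B).round(1),"now",np.median(C).round(1))
cv2.imwrite("pics/c3.png",np.hstack(out))
E
```

```text
time: 6.25
ee_pos: [450.9, -61.1, 167.7]
orientation: [3.135, -0.005, 1.339]
force: [1.1, -0.6, -0.8]
gripper_width: -0.1
t 6.25 pos [450.9 -61.1 167.7] rpy [179.6  -0.3  76.7] F [ 1.06 -0.64 -0.84] w -0.1
tool shift [-182.7   85.6   37.3] turn [ 0.4 -0.3 -0.3]
top plug z before 37.7 now 31.3
side plug z before 39.1 now 33.7
```

View pics/c3.png

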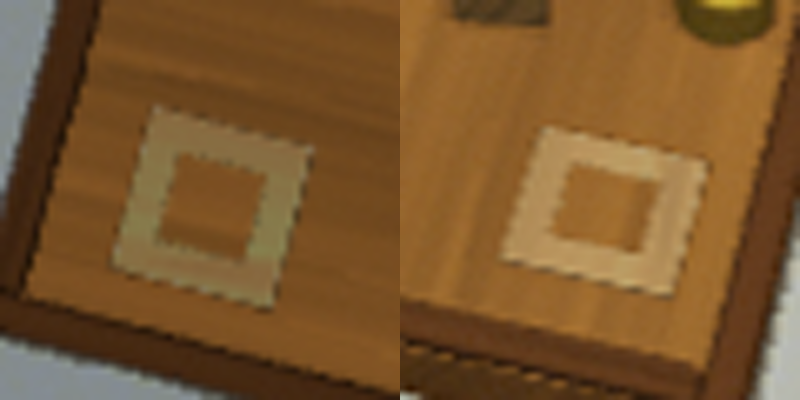

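Both crops show the square plug level with its seat, with no side face or shadow, and its depth dropped about 6 mm to 32. On to the bar key.

```bash
python3 -m creep '[[[0,0,0,-46,21,0,0],[0,0,0,-46,21,0,0],[0,0,0,-46,21,0,0],[0,0,0,-46,22,0,0],[0,0,-4,0,0,30,0],[0,0,0,0,0,30,0],[0,0,0,0,0,15,0],[0,0,0,0,0,0,0]]]'
python3 go.py 492.5 -259 60 81
```

```text
time: 7.35
ee_pos: [493.4, -268.7, 95.3]
orientation: [3.13, -0.003, 1.404]
force: [0.4, -0.7, -0.9]
gripper_width: -0.0
t 7.35 pos [ 493.4 -268.7   95.3] rpy [179.3  -0.2  80.4] F [ 0.4  -0.72 -0.92] w -0.0
tool shift [ 9.3 -2.9 35.3] turn [ 0.7 -0.2 -0.6]
```

```bash
python3 -m creep '[[[0.7,0,0,9,-3,0,0],[0,0,0,0,0,20,0],[0,0,0,0,0,18,0],[0,0,0,0,0,8,0],[0,0,0,0,0,2,0],[0,0,0,0,0,0,0],[0,0,0,0,0,0,0],[0,0,0,0,0,0,0]]]'
python3 go.py 492.5 -259 28 81
python3 - <<'E'
from h import *
import cv2
out=[]
for n in("top","side"):
    p,d=bot.camera(n);x,y=proj(n,[492,-259,32]).astype(int)
    out.append(cv2.resize(p[y-30:y+30,x-30:x+30,::-1],(400,400),interpolation=cv2.INTER_CUBIC)); print(n,x-30,y-30,proj(n,bot.state()["ee_pos"]))
cv2.imwrite("pics/k4.png",np.hstack(out))
E
```

```text
time: 8.35
ee_pos: [495.9, -256.0, 52.9]
orientation: [3.135, -0.002, 1.407]
force: [-1.2, -0.3, 0.1]
gripper_width: 0.2
t 8.35 pos [ 495.9 -256.    52.9] rpy [ 1.796e+02 -1.000e-01  8.060e+01] F [-1.22 -0.28  0.06] w 0.2
tool shift [-3.6 -3.  24.9] turn [ 0.4 -0.1 -0.4]
top 373 221 [404.7414964  249.04356206]
side 271 109 [300.71506339 134.8450265 ]
```

View pics/k4.png

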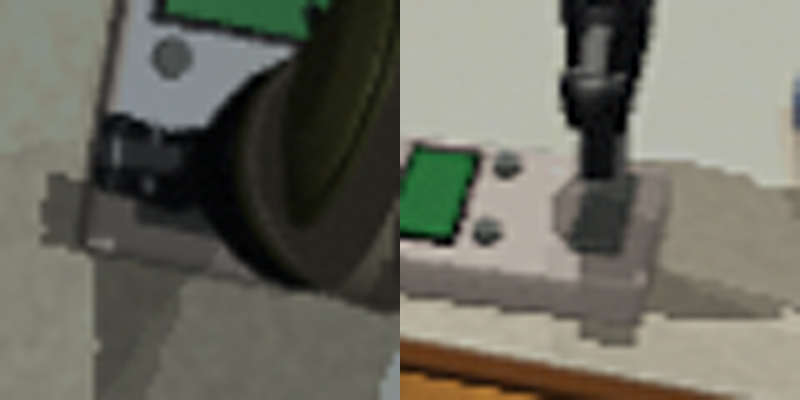

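The top crop shows the arm over the bar key, hiding most of it. The side crop shows the tips above the bar at about (302,135), with the round keys well clear. I nudge 3–4 mm to centre and press.

```bash
python3 -m creep '[[[0.4,0,0,-3.5,-3,3,0],[0,0,0,0,0,7,0],[0,0,0,0,0,5,0],[0,0,0,0,0,3,0],[0,0,0,0,0,2,0],[0,0,0,0,0,0,0],[0,0,0,0,0,0,0],[0,0,0,0,0,0,0]]]'
python3 go.py 492.5 -259 28 81
```

```text
time: 9.45
ee_pos: [491.8, -259.3, 31.3]
orientation: [-3.14, -0.002, 1.407]
force: [0.0, -0.5, 1.3]
gripper_width: -0.2
t 9.45 pos [ 491.8 -259.3   31.3] rpy [-1.799e+02 -1.000e-01  8.060e+01] F [ 0.04 -0.45  1.28] w -0.2
tool shift [0.4 0.6 3.3] turn [-0.1 -0.1 -0.4]
```

Contact has begun (1.3 N at 31.3 mm).

```bash
python3 -m creep '[[[0,0,0,0,0,1,0],[0,0,0,0,0,1,0],[0,0,0,0,0,1,0],[0,0,0,0,0,1,0],[0,0,0,0,0,1,0],[0,0,0,0,0,1,0],[0,0,0,0,0,1,0],[0,0,0,0,0,1,0]]]'
python3 go.py 492.5 -259 28 81
```

```text
time: 10.45
ee_pos: [491.9, -259.3, 27.8]
orientation: [3.141, -0.001, 1.406]
force: [-2.4, 2.1, 17.2]
gripper_width: -0.2
t 10.45 pos [ 491.9 -259.3   27.8] rpy [180.   -0.   80.6] F [-2.43  2.1  17.22] w -0.2
tool shift [ 0.4  0.6 -0.2] turn [ 0.  -0.  -0.4]
```

The key is on its stop (27.8 mm, 17 N, i.e. 4 mm of travel). Now I let go and retreat.

```bash
python3 -m creep '[[[0,0,0,0,0,-4,0],[0,0,0,0,0,-15,0],[0,0,0,0,0,-40,0],[0,0,0,0,0,-50,0],[0,0,0,0,-40,-30,0],[0,0,0,0,-40,0,0],[0,0,0,0,0,0,0],[0,0,0,0,0,0,0]]]'
python3 - <<'E'
from h import *
import cv2
for n in("top","side"):
    p,d=bot.camera(n);np.savez(n+"5.npz",p=p,d=d);cv2.imwrite(f"pics/{n}5.png",p[:,:,::-1])
    p0=np.load(n+"0.npz")["p"]
d=np.load("side5.npz")["d"];i=bot.camera_info("side");M=R.from_euler("xyz",i["rotation"]).as_matrix();Ki=np.linalg.inv(i["camera_matrix"])
for nm in("side0","side5"):
    d=np.load(nm+".npz")["d"];print(nm,"key z",np.median([(i["position"]+M@Ki@np.array([a,b,1.])*d[b,a])[2] for a in(300,301,302) for b in range(137,145)]).round(1))
s=bot.state();print(s["time"],s["force"].round(2))
E
```

```text
time: 11.45
ee_pos: [412.5, -246.3, 175.1]
orientation: [3.136, 0.001, 1.407]
force: [0.1, 0.5, 0.6]
gripper_width: 0.0
side0 key z 31.6
side5 key z 31.9
11.55 [ 0.22  0.44 -0.94]
```

View pics/side5.png

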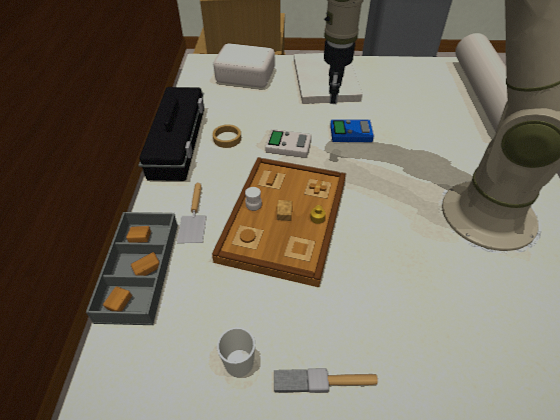

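View pics/top5.png

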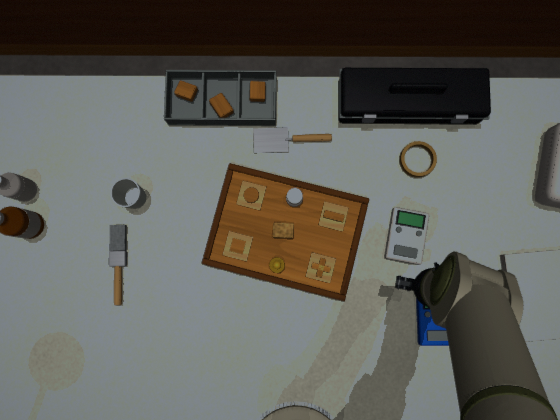

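Both views show the square plug flush (side (300,248), top (237,245)) and the bar key up again (side (301,141)). The other things are where they were, and the arm is clear in the air.

```bash
python3 -c "
from plant import bot
print(bot.job_done())"
```

```text
the job is handed in; nothing more can be done
None
```

I pressed the square plug flush with its seat, then pressed the white timer's bar key fully and let it go. I handed the job in at about 11.6 s, with the arm clear of everything.

- **Square plug:** the shut fingertips met a firm stop at 32.2 mm with about 19.5 N. Afterwards both views showed the plug level with its seat, and its depth reading was 31–34 mm, down from 38–39 mm.
- **Bar key:** it went down about 4 mm to its stop, at 27.8 mm with about 17 N. After release it read 31.9 mm against 31.6 mm before, so it came back up.
- **Everything else:** by eye, in the last two pictures the other plugs and loose things were where they started, and the round keys looked unchanged. The arm hid most of the blue look-alike in the last top view, but it was in place in the side view.
- **Disagreement:** the two cameras differed by 4–7 mm in y. I used roughly the average, and both presses landed on target. The first stage of pressing the plug ended at 36.6 mm with no force reading. The firm stop came on the next stage.

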